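# Zero the stone polisher's counter, then seat and hold its bayonet cap

### The job

Ready the stone polisher: turn the counter's knob anticlockwise (seen from above) back to its zero stop, then take the bayonet cap by its bar handle, enter its two lugs through the slots of the pot's mouth, push it down against the spring until its disc meets the rim and twist it a quarter turn clockwise. Finish holding it: still gripping the cap, turned and pressed fully home, so that a clip can be put on. Leave the counter at zero and the other things on the desk where they are.

Things in the scene. Friction and masses are not known exactly. Their poses are not given: they have to be found in the camera images.
- polisher: Fixed grey desktop stone polisher, 160 (x) x 280 (y) x 50 mm high. Origin: centre of its underside, z up. At its x = 0, y = -70 mm stands the round aluminium pot (92 mm across, rim 110 mm above the desk); at y = +70 mm the counter box (100 x 100 mm, top at 80 mm). Its x axis is the line of the pot's two slots; a turned cap's handle lies along its y axis.
- pot_mouth (a point): Centre of the pot's mouth at rim height (110 mm), axes as the polisher's. Rim: plate 7 mm thick, round hole 41 mm across, two slots along +x and -x, 14 mm wide, reaching 30.5 mm from the axis. Below the plate the lugs turn clockwise (from above) from the slots to stops a few degrees past a quarter turn; anticlockwise is blocked. Empty at the start.
- plunger (a joint): Sprung plate in the mouth, a 30 mm rubber disc, top 5 mm below the rim at rest. In m, 0 at rest, growing as pushed down; spring 6 N at 0, 13.5 N at 0.015, where the cap's disc lies on the rim (fully home). From 0.010 on the lugs are below the rim plate and can turn; a turned cap that is let go springs back up to about 0.010.
- counter_grip (a point): On the axis of the counter's knob at the height to grip (113 mm above the desk). Black knob: upright bar 42 mm long, 14 mm thick, from 88 to 122 mm above the desk, on a skirt 44 mm across, with a pointer and white line at one end. x runs along the bar, the pointer at its -x end. Dial 86 mm across.
- counter (a joint): Angle of the counter's knob, rad: 0 at the zero stop, where the pointer points along the polisher's -x, next to a small steel post; grows as it turns clockwise seen from above; starts at 0.7 to 1.35. Friction 0.04 N m, stays where it is left.
- cap: Bayonet cap, loose, 130 to 210 g, standing on its stem. Origin: centre of the stem's underside, z up. Stem 35 mm across, bevelled, 20 high; two lugs along +x and -x to 27 mm from the axis, 8 wide, 2 to 8 mm up; aluminium disc 68 across, 20 to 26 mm up; on it a black bar handle along x above the lugs, 50 long, 14 thick, 26 to 56 mm up. Half a turn is the same. Home: origin 20 mm below the rim.
- plain_lid: Bystander: plain tin lid, 68 mm diameter, 34 mm high, with a round button knob, no stem or bar. Origin: centre of its underside. Stands near the cap.
- paste_jar: Bystander: closed jar, 54 mm diameter, 60 mm high. Origin: centre of its underside. Stands near the cap.
- pebble_brown: Bystander: flat brown pebble, 52 mm across, 22 mm high. Origin: centre of its underside.
- pebble_dark: Bystander: flat dark pebble, 42 mm across, 18 mm high. Origin: centre of its underside.
- graver: Bystander: engraving pen lying along its x axis, 140 mm long, 12 mm thick. Origin: on the desk under its middle.
Mind the look-alikes: they are no part of the job. What is shaped like the cap but yellow is not meant.

How it is judged:
By the outcome, as a careful person would: the job done as asked, in the order asked, and still so for the second after the job is handed in, while the arm keeps its last pose, push and grip.
It also fails if it takes over 67 s, if anything falls off the work surface, if the arm or the gripper's body presses on something with over 40 N, if the wrist force passes 120 N, or if a joint passes its speed limit or range.

### The arm

A 7-joint arm with a two-finger parallel gripper is mounted at the origin on the work surface. World frame = base frame: x ahead of the robot, y to its left, z up, the work surface at z = 0. Lengths are in m, angles in rad, forces in N, time in s.
With the tool pointing down it reaches from about 0.4 to 0.9 m from the base axis. Payload 5.5 kg.
Tool frame: the origin (TCP) lies at the very end of the fingers, on their centre line; the grasp point (between the pads) lies 19 mm behind it; z points along the fingers, x is the direction in which the jaws open and shut, and the axes are right-handed (so a half turn about z gives the same grasp; the last joint's range is limited). The gripper opens to 85 mm and grips with 20 to 120 N. Pads are 22 mm wide; open, the fingers measure 114 mm over their backs; the gripper's body (76 mm by 85 mm) begins 54 mm behind the grasp point. The pads swing forward as they close: fully open they stand 13 mm farther back than shut.
Start: joints at [-1.039, 0.501, -0.427, 1.55, 0.221, 1.138, -0.21], TCP at [0.173, 0.627, 0.231] pointing down, gripper open.
Joint ranges: [-2.88, 2.88], [-0.31, 2.03], [-1.54, 1.56], [0.2, 2.42], [-1.41, 4.55], [0.19, 2.02], [-2.57, 2.57]. Speed limits (rad/s): [2.57, 2.57, 3.14, 3.14, 3.14, 3.14, 3.14].

### API

Orientations are given as a unit quaternion [w, x, y, z].
In Python, from workcell import arm, eyes, order gives the robot as it stands.
- The arm moves only by the tool drive_tool, never from a script. Its arguments are lists of equal length, an entry for each row: "xyz": the shift along the tool's x, y, z in cm, a list of three; "dr": the turn, a rotation vector about the tool's x, y, z in rad, a list of three; "claw": the finger opening in cm, from 0 to 8.54. In form: {"xyz": [[tx, ty, tz], ...], "dr": [[rx, ry, rz], ...], "claw": [claw, ...]}. A call has exactly 8 rows; each row is the pose to reach, as a shift and turn from the pose measured when the call began, along the tool's axes at that moment; what a row does not reach only later rows make up. A row lasts 1/12 s, in which the tool goes at most 41.7 mm and 7.16 degrees, less where a joint would pass 70% of its speed; a pose out of reach is approached as far as the arm can. A call with a gripper value outside its range is refused whole. The fingers move at their own pace and stop on an object; "squeeze" is the grip in N (left out, the last holds). Time passes only in rows, so rows that repeat a pose let the fingers close, or fill a call up. It gives the time, the measured TCP pose, the force and the opening at its end, in the units of the state.
- arm.read_state(): the state, without advancing time (a new reading comes with each control period).
- eyes.get_image(name): name is "scene" or "top"; returns the picture (384x512x3 uint8, blue, green, red); there is no depth.
- eyes.get_calibration(name): a dict with "camera_matrix" (3x3 intrinsics, pixels), "dist" ([k1, k2, p1, p2, k3] as OpenCV has them; the pictures are not rectified), "rvec" (rotation vector, rad) and "tvec" (3), from world to camera coordinates, as OpenCV has them. Camera axes: x right, y down, z forward; pixel columns grow to the right and rows downward; lengths in m; the calibration is good to about 2 mm. A picture is of the moment at which its call begins. get_calibration takes no time and is no camera call.
- order.sign_off(): hands the job in, once; it reports no verdict.
The state is a dict: "t": time; "joint_pos": joint angles; "dq": joint speeds; "effort": joint torques, N m; "position": TCP position; "tcp_rot": TCP orientation; "contact_force": force on the tool from outside, world axes, zero at the start; "ft_torque": the same for the moment, N m; "finger_gap": finger opening in m.
Only numpy, scipy, OpenCV 4.12 (cv2) and the standard library are available. Lean on these libraries where they do the work, as an engineer would, in place of code of your own. Each camera call takes 0.05 s, during which the arm holds its last target.

## Working session

There is one attempt and no reset: what is moved stays moved. The work goes in short steps, Python scripts to look and compute and a tool call to move; the robot and the scene stay as the last step left them, time stands still between calls to the robot, and variables do not carry over. Pictures are saved under pics/ and viewed, and the job is handed in when it is done.

Besides the shell and the picture viewer there is one more tool, called by a JSON object that holds its "api" and its "payload", one argument or row to a line. drive_tool: Moves the arm, as the interface text tells. Its arguments: {"type":"object","properties":{"xyz":{"type":"array","items":{"type":"array","items":{"type":"number"}}},"dr":{"type":"array","items":{"type":"array","items":{"type":"number"}}},"claw":{"type":"array","items":{"type":"number"}},"squeeze":{"type":"number"}},"required":["xyz","dr","claw"]}

```bash
mkdir -p pics; ls
cat > h.py <<'E'
import numpy as np, cv2
from workcell import arm, eyes, order
def snap(n,f):
    im=eyes.get_image(n); cv2.imwrite('pics/'+f,im); return im
def cal(n):
    c=eyes.get_calibration(n); return np.array(c['camera_matrix'],float),np.array(c['dist'],float),np.array(c['rvec'],float),np.array(c['tvec'],float)
def ray(n,uv):
    K,D,r,t=cal(n); R=cv2.Rodrigues(r)[0]
    p=cv2.undistortPoints(np.array(uv,float).reshape(-1,1,2),K,D).reshape(-1,2)
    d=np.c_[p,np.ones(len(p))]@R; return -R.T@t.ravel(), d/np.linalg.norm(d,axis=1)[:,None]
def plane(n,uv,z):
    o,d=ray(n,uv); return o+d*((z-o[2])/d[:,2])[:,None]
def proj(n,P):
    K,D,r,t=cal(n); return cv2.projectPoints(np.array(P,float).reshape(-1,1,3),r,t,K,D)[0].reshape(-1,2)
def tri(u1,u2):
    o1,d1=ray('scene',[u1]);o2,d2=ray('top',[u2]);d1=d1[0];d2=d2[0]
    A=np.c_[d1,-d2];s=np.linalg.lstsq(A,o2-o1,rcond=None)[0]
    a=o1+s[0]*d1;b=o2+s[1]*d2;return (a+b)/2,np.linalg.norm(a-b)
E
python3 - <<'E'
from h import *
for n in('scene','top'):
    snap(n,n+'0.png'); o,d=ray(n,[[256,192]]);print(n,o,d,cal(n)[0][0,0])
print(arm.read_state())
E
```

```text
pics
scene [ 0.83820086 -0.44191622  0.90789589] [[-0.31633943  0.3944051  -0.8627711 ]] 389.2843785536772
top [ 0.41653111 -0.08510202  1.20566517] [[ 0.08622719 -0.00134538 -0.99627459]] 404.0105856901121
{'t': 0.1, 'joint_pos': array([-1.03877211,  0.50175733, -0.42685127,  1.55132686,  0.22082245,
        1.13828083, -0.21033359]), 'dq': array([-0.00028127, -0.00205912, -0.00103292, -0.00153893, -0.00138888,
       -0.00166436,  0.00015319]), 'effort': array([-1.10697447e-02, -5.70808697e+01, -5.83856776e+00, -2.81750339e+01,
        1.04381272e-02,  5.48391909e-03, -2.45921717e-05]), 'position': array([0.17249457, 0.62606505, 0.23037262]), 'tcp_rot': array([ 4.90706542e-04,  7.95468541e-01,  6.05994282e-01, -7.00626644e-04]), 'contact_force': array([-0.33973097, -0.45737552, -0.20735362]), 'ft_torque': array([-0.03679834, -0.03208909,  0.01513469]), 'finger_gap': 0.08532053901445259}
```

View pics/scene0.png

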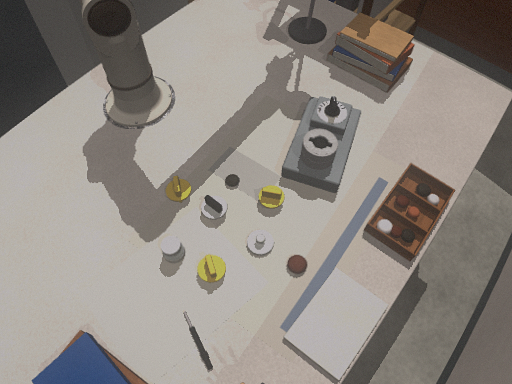

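View pics/top0.png

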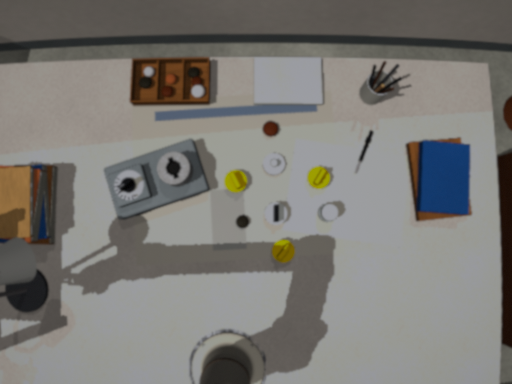

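Run:
```python
from h import *
a=cv2.imread('pics/scene0.png');b=cv2.imread('pics/top0.png')
def z(im,x,y,w,h,s,f): cv2.imwrite('pics/'+f,cv2.resize(im[y:y+h,x:x+w],None,fx=s,fy=s,interpolation=cv2.INTER_CUBIC))
z(a,280,90,90,100,6,'z1.png');z(b,95,130,200,140,4,'z2.png');z(a,160,170,130,110,6,'z3.png')
z(b,100,135,115,85,6,'z4.png')
for n in('scene','top'):print(proj(n,[[.1725,.626,.23],[0,0,0],[.6,0,0],[.5,.3,0]]))
```

```text
[[302.73624945 -32.60089051]
 [138.43005368 100.40327022]
 [290.06829053 204.6109292 ]
 [321.84967954 119.54572407]]
[[-21.59270274 317.99267988]
 [226.03568715 367.61240672]
 [227.34013422 165.76427674]
 [128.26417145 198.36547994]]
```

View pics/z1.png

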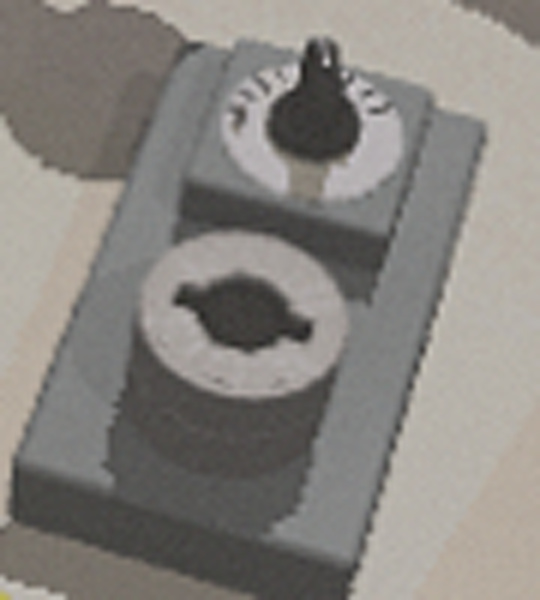

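View pics/z2.png

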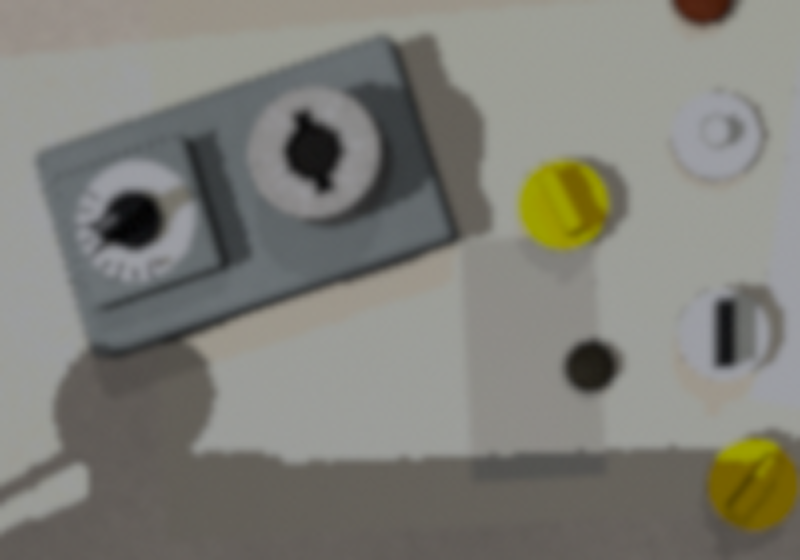

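View pics/z3.png

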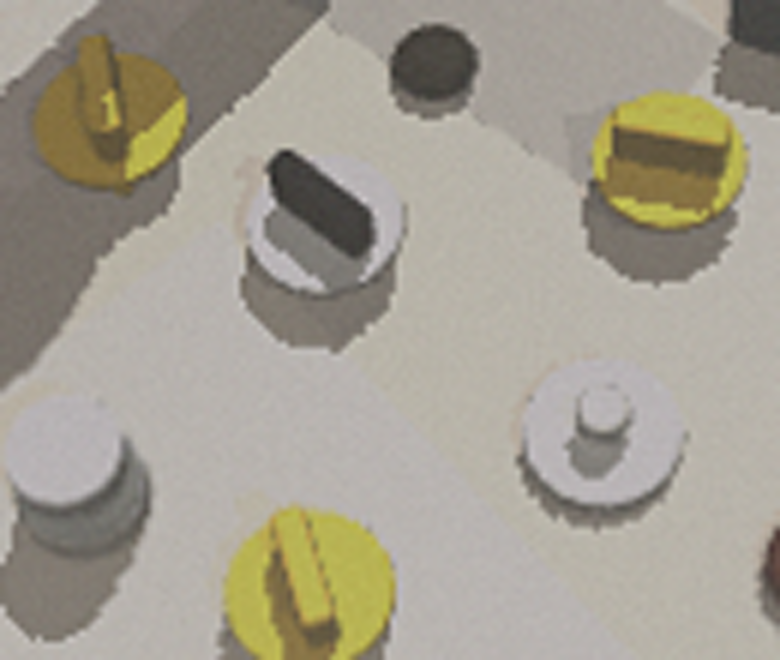

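View pics/z4.png

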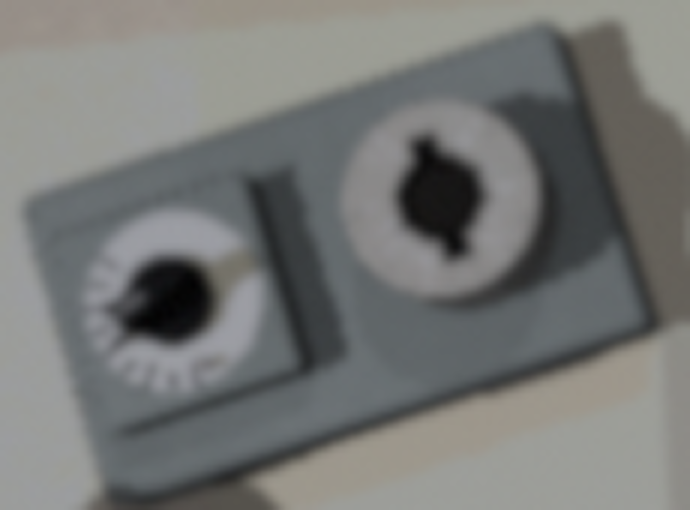

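Run:
```python
from h import *
cv2.setNumThreads(1)
rois={'scene':dict(rim=(298,124,344,160),dial=(312,92,352,126),disc=(198,190,230,222),handle=(200,190,228,218)),
'top':dict(rim=(153,145,195,190),dial=(112,167,148,206),disc=(262,198,292,228),handle=(268,200,288,226))}
for n in rois:
    im=cv2.imread(f'pics/{n}0.png'); hsv=cv2.cvtColor(im,cv2.COLOR_BGR2HSV)
    out=im.copy()
    for k,(x0,y0,x1,y1) in rois[n].items():
        c=cv2.cvtColor(im[y0:y1,x0:x1],cv2.COLOR_BGR2GRAY).astype(float)
        g=cv2.GaussianBlur(c,(3,3),0).astype(np.uint8)
        t,m=cv2.threshold(g,0,255,cv2.THRESH_BINARY+cv2.THRESH_OTSU)
        if k=='handle':
            t=75; m=((g<t)*255).astype(np.uint8)
        cs,_=cv2.findContours(m,cv2.RETR_EXTERNAL,cv2.CHAIN_APPROX_NONE)
        cc=max(cs,key=cv2.contourArea)
        h=cv2.convexHull(cc); off=np.array([x0,y0])
        e=cv2.fitEllipse(h if k!='handle' else cc)
        print(n,k,t,'ell',np.round(np.array(e[0])+off,2),np.round(e[1],1),round(e[2]),'area',cv2.contourArea(cc))
        if k=='handle': print('  rect',cv2.minAreaRect(cc), np.round(cv2.boxPoints(cv2.minAreaRect(cc))+off,1).tolist())
        cv2.drawContours(out,[cc+off],-1,(0,0,255),1)
    x,y,w,h=(190,90,170,140) if n=='scene' else (100,135,200,100)
    cv2.imwrite(f'pics/m_{n}.png',cv2.resize(out[y:y+h,x:x+w],None,fx=4,fy=4,interpolation=cv2.INTER_NEAREST))
```

```text
scene rim 110.0 ell [309.07 141.73] [33.  86.6] 102 area 1019.5
scene dial 116.0 ell [330.52 103.41] [43.  51.6] 8 area 1124.0Traceback (most recent call last):
  File "<stdin>", line 17, in <module>
cv2.error: OpenCV(4.12.0) /io/opencv/modules/imgproc/src/shapedescr.cpp:361: error: (-201:Incorrect size of input array) There should be at least 5 points to fit the ellipse in function 'fitEllipseNoDirect'
```

```bash
cat > seg.py <<'E'
from h import *
def seg(im,roi,t,dark=False,scale=4):
    x0,y0,x1,y1=roi
    g=cv2.cvtColor(im[y0:y1,x0:x1],cv2.COLOR_BGR2GRAY)
    g=cv2.resize(g,None,fx=scale,fy=scale,interpolation=cv2.INTER_CUBIC)
    g=cv2.GaussianBlur(g,(5,5),0)
    m=((g<t) if dark else (g>t)).astype(np.uint8)*255
    cs,_=cv2.findContours(m,cv2.RETR_EXTERNAL,cv2.CHAIN_APPROX_NONE)
    c=max(cs,key=cv2.contourArea).reshape(-1,2).astype(np.float32)
    return (c+0.5)/scale-0.5+np.array([x0,y0],np.float32)
E
python3 - <<'E'
from seg import *
R={'scene':dict(rim=((298,124,344,160),125,0),dial=((312,92,352,126),140,0),disc=((198,188,230,222),178,0),handle=((200,186,228,218),95,1),hole=((305,130,336,152),85,1)),
'top':dict(rim=((153,145,195,190),120,0),dial=((112,167,148,206),135,0),disc=((262,198,292,228),172,0),handle=((268,200,288,226),95,1),hole=((160,152,188,182),85,1))}
for n in R:
    im=cv2.imread(f'pics/{n}0.png');x,y,w,h=(190,90,170,140) if n=='scene' else (100,135,200,100)
    out=cv2.resize(im[y:y+h,x:x+w],None,fx=4,fy=4,interpolation=cv2.INTER_CUBIC)
    for k,(roi,t,d) in R[n].items():
        c=seg(im,roi,t,d); hl=cv2.convexHull(c)
        e=cv2.fitEllipse(hl); 
        print(n,k,'ell',np.round(e[0],2),np.round(e[1],1),round(e[2]))
        if k in('handle','hole'): r=cv2.minAreaRect(c);print('  rect',np.round(r[0],1),np.round(r[1],1),round(r[2]),np.round(cv2.boxPoints(r),1).tolist())
        cv2.polylines(out,[((c-[x,y]+.5)*4).astype(int).reshape(-1,1,2)],True,(0,0,255),1)
    cv2.imwrite(f'pics/m_{n}.png',out)
E
```

```text
scene rim ell [323.44 142.11] [29.7 60.3] 113
scene dial ell [395.31 103.04] [ 15.2 176.5] 96
scene disc ell [218.45 204.1 ] [24.7 50.2] 126
scene handle ell [213.09 203.72] [ 9.9 22.4] 134
  rect [212.9 203.6] [21.6  8.3] 38 [[201.8000030517578, 200.3000030517578], [206.89999389648438, 193.8000030517578], [224.0, 206.89999389648438], [218.89999389648438, 213.5]]
scene hole ell [320.02 141.94] [11.3 23. ] 105
  rect [320. 142.] [12.1 21.8] 81 [[308.29998779296875, 137.60000610351562], [329.8999938964844, 134.39999389648438], [331.70001220703125, 146.3000030517578], [310.1000061035156, 149.60000610351562]]
top rim ell [172.4  167.38] [31.4 32.4] 34
top dial ell [126.1  178.73] [15.9 25.7] 66Traceback (most recent call last):
  File "<stdin>", line 8, in <module>
  File "seg.py", line 9, in seg
    c=max(cs,key=cv2.contourArea).reshape(-1,2).astype(np.float32)
      ~~~^^^^^^^^^^^^^^^^^^^^^^^^
ValueError: max() iterable argument is empty
```

View pics/m_scene.png

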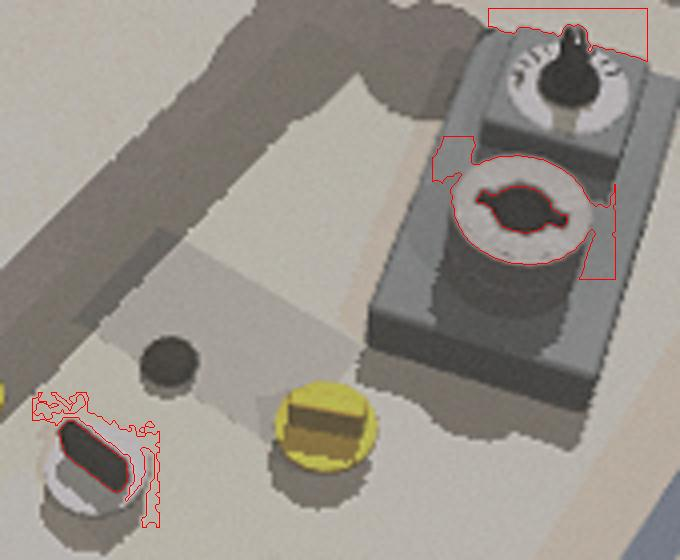

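```bash
cat >> seg.py <<'E'
def sege(im,c,ax,t,dark=False,scale=4,fill=255):
    h,w=im.shape[:2]; m=np.zeros((h,w),np.uint8)
    x0,y0,x1,y1=int(c[0]-ax[0]-3),int(c[1]-ax[1]-3),int(c[0]+ax[0]+4),int(c[1]+ax[1]+4)
    g=cv2.cvtColor(im[y0:y1,x0:x1],cv2.COLOR_BGR2GRAY)
    g=cv2.resize(g,None,fx=scale,fy=scale,interpolation=cv2.INTER_CUBIC); g=cv2.GaussianBlur(g,(5,5),0)
    yy,xx=np.mgrid[:g.shape[0],:g.shape[1]]
    xx=(xx+.5)/scale-.5+x0; yy=(yy+.5)/scale-.5+y0
    ins=((xx-c[0])/ax[0])**2+((yy-c[1])/ax[1])**2<1
    b=(((g<t) if dark else (g>t))&ins).astype(np.uint8)*255
    cs,_=cv2.findContours(b,cv2.RETR_EXTERNAL,cv2.CHAIN_APPROX_NONE)
    cc=max(cs,key=cv2.contourArea).reshape(-1,2).astype(np.float32)
    return (cc+0.5)/scale-0.5+np.array([x0,y0],np.float32)
E
python3 - <<'E'
from seg import *
R={'scene':dict(rim=((320,142),(19,15.5),125,0),dial=((332,110),(17.5,16),143,0),handle=((213,204),(14,12),95,1),hole=((320,142),(14,9),85,1)),
'top':dict(rim=((172.4,167.4),(19,19),118,0),dial=((129,186),(17.5,17.5),130,0),handle=((278,213),(7,12),80,1),hole=((172,167),(11,14),70,1))}
for n in R:
    im=cv2.imread(f'pics/{n}0.png');x,y,w,h=(190,90,170,140) if n=='scene' else (100,135,200,100)
    out=cv2.resize(im[y:y+h,x:x+w],None,fx=4,fy=4,interpolation=cv2.INTER_CUBIC)
    for k,(c0,ax,t,d) in R[n].items():
        c=sege(im,c0,ax,t,d); hl=cv2.convexHull(c)
        e=cv2.fitEllipse(hl); 
        print(n,k,'ell',np.round(e[0],2),np.round(e[1],1),round(e[2]))
        if k in('handle','hole'): r=cv2.minAreaRect(c);print('  rect',np.round(r[0],1),np.round(r[1],1),round(r[2]),np.round(cv2.boxPoints(r),1).tolist())
        cv2.polylines(out,[((c-[x,y]+.5)*4).astype(int).reshape(-1,1,2)],True,(0,0,255),1)
    cv2.imwrite(f'pics/m_{n}.png',out)
E
```

```text
scene rim ell [320.12 141.93] [26.9 36.9] 103
scene dial ell [338.44 113.1 ] [16.4 20.3] 15
scene handle ell [213.09 203.72] [ 9.9 22.4] 134
  rect [212.9 203.6] [21.6  8.3] 38 [[201.8000030517578, 200.3000030517578], [206.89999389648438, 193.8000030517578], [224.0, 206.89999389648438], [218.89999389648438, 213.5]]
scene hole ell [320.02 141.94] [11.3 23. ] 105
  rect [320. 142.] [12.1 21.8] 81 [[308.29998779296875, 137.60000610351562], [329.8999938964844, 134.39999389648438], [331.70001220703125, 146.3000030517578], [310.1000061035156, 149.60000610351562]]
top rim ell [172.39 167.38] [31.6 32.6] 34
top dial ell [130.8 189.3] [18.8 27.6] 59
top handle ell [276.11 212.72] [ 7.9 16.7] 3
  rect [276.2 212.8] [16.2  4.8] 90 [[273.8999938964844, 204.60000610351562], [278.6000061035156, 204.60000610351562], [278.6000061035156, 220.89999389648438], [273.8999938964844, 220.89999389648438]]
top hole ell [172.92 167.46] [13.4 20.1] 162
  rect [172.9 167.5] [13.5 17.5] 18 [[163.8000030517578, 173.6999969482422], [169.10000610351562, 157.10000610351562], [182.0, 161.1999969482422], [176.60000610351562, 177.89999389648438]]
```

View pics/m_scene.png

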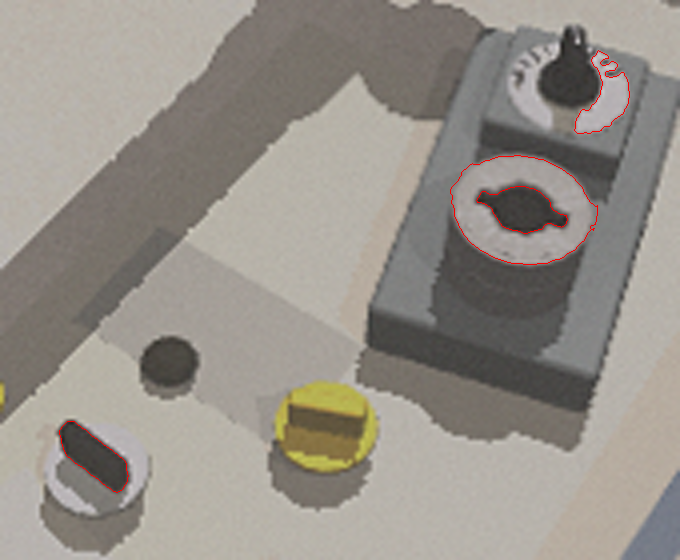

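View pics/m_top.png

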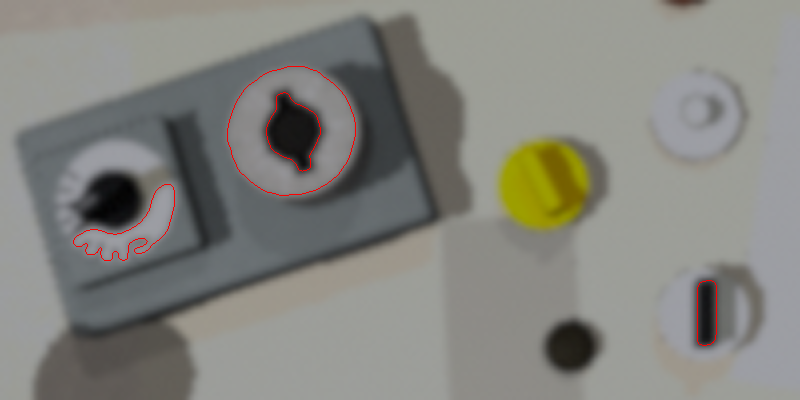

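```bash
cat > pts.py <<'E'
from seg import *
def allc(im,c,ax,t,dark=False,scale=4):
    x0,y0,x1,y1=int(c[0]-ax[0]-3),int(c[1]-ax[1]-3),int(c[0]+ax[0]+4),int(c[1]+ax[1]+4)
    g=cv2.cvtColor(im[y0:y1,x0:x1],cv2.COLOR_BGR2GRAY)
    g=cv2.resize(g,None,fx=scale,fy=scale,interpolation=cv2.INTER_CUBIC); g=cv2.GaussianBlur(g,(5,5),0)
    yy,xx=np.mgrid[:g.shape[0],:g.shape[1]]
    xx=(xx+.5)/scale-.5+x0; yy=(yy+.5)/scale-.5+y0
    ins=((xx-c[0])/ax[0])**2+((yy-c[1])/ax[1])**2<1
    b=((g<t) if dark else (g>t))&ins
    return np.c_[xx[b],yy[b]].astype(np.float32)
E
python3 - <<'E'
from pts import *
S=cv2.imread('pics/scene0.png');T=cv2.imread('pics/top0.png')
print('rim tri',tri((320.12,141.93),(172.39,167.38)))
# dial
ds=allc(S,(332,110),(17.5,16),143);dt=allc(T,(129,186),(17.5,17.5),130)
es=cv2.fitEllipse(cv2.convexHull(ds));et=cv2.fitEllipse(cv2.convexHull(dt))
print('dial',es,et,tri(es[0],et[0]))
for z in(.08,.082):print(plane('scene',[es[0]],z),plane('top',[et[0]],z))
# hole principal axis on plane .11
for n,im,c,ax,t in(('scene',S,(320,142),(14,9),85),('top',T,(172,167),(11,14),70)):
    p=sege(im,c,ax,t,1); P=plane(n,p,.11)[:,:2].astype(np.float32)
    ctr=plane(n,[(320.12,141.93) if n=='scene' else (172.39,167.38)],.11)[0]
    r=np.linalg.norm(P-ctr[:2],axis=1);far=P[r>.0245]-ctr[:2]
    a=np.arctan2(far[:,1],far[:,0]);print(n,'ctr',ctr,'slot ang',np.degrees(.5*np.angle(np.mean(np.exp(2j*a)))),r.max(),r.min())
    m=cv2.moments(P.reshape(-1,1,2)*1000) ;print(np.degrees(.5*np.arctan2(2*m['mu11'],m['mu20']-m['mu02'])), m['m10']/m['m00'],m['m01']/m['m00'])
    l=far[a>0].mean(0)-far[a<0].mean(0) if n else 0;print(np.degrees(np.arctan2(l[1],l[0])))
print('handle tri',tri((213.0,203.65),(276.15,212.75)))
# handle: contour on plane z=.056 / 
for n,im,c,ax,t in(('scene',S,(213,204),(14,12),95),('top',T,(278,213),(7,12),80)):
    p=sege(im,c,ax,t,1)
    P=plane(n,p,.056)[:,:2].astype(np.float32);r=cv2.minAreaRect(P*1000);print(n,r)
E
```

```text
rim tri (array([0.57910899, 0.14447627, 0.10864293]), np.float64(0.0010729592665695978))
dial ((332.5252685546875, 108.64899444580078), (29.455041885375977, 32.372169494628906), 92.38868713378906) ((128.5398406982422, 184.6979217529297), (29.29314613342285, 30.347335815429688), 23.45848274230957) (array([0.53419657, 0.27242353, 0.09499295]), np.float64(0.00640860589853715))
[[0.53065317 0.2884149  0.08      ]] [[0.53330744 0.27494879 0.08      ]]
[[0.53139613 0.28665059 0.082     ]] [[0.53309996 0.27430908 0.082     ]]
scene ctr [0.5798936  0.14392296 0.11      ] slot ang 19.39108124054354 0.030236172494258362 0.01741896751707295
20.047070294382273 579.734028930985 144.23729399877726
19.409233805033008
top ctr [0.57850184 0.14381787 0.11      ] slot ang 19.045564098952 0.029176803687669072 0.01702088428666314
18.233072582856956 578.4964423855803 142.5460730739392
18.792568311586514
handle tri (array([ 0.45822041, -0.14368342,  0.04542276]), np.float64(0.0026949793674561698))
scene ((463.3020935058594, -146.44793701171875), (21.779863357543945, 59.44403076171875), 89.02591705322266)
top ((457.0185852050781, -144.46685791015625), (13.541670799255371, 46.232704162597656), 89.97791290283203)
```

Run:
```python
from pts import *
c=np.array([.533,.276])
def enh(n,x,y,w,h,s,f):
    im=cv2.imread(f'pics/{n}0.png')[y:y+h,x:x+w]
    o=cv2.resize(im,None,fx=s,fy=s,interpolation=cv2.INTER_CUBIC); o=(255*(o/255.)**.5).astype(np.uint8)
    for z,col in((.08,(255,0,0)),(.088,(0,255,0)),(.122,(0,0,255))):
        q=proj(n,[[*c,z]])[0]; cv2.circle(o,tuple(((q-[x,y]+.5)*s).astype(int)),3,col,-1)
    cv2.imwrite('pics/'+f,o)
enh('scene',308,88,45,45,12,'k1.png');enh('top',105,165,45,45,12,'k2.png')
```

```text
(no output)
```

View pics/k1.png

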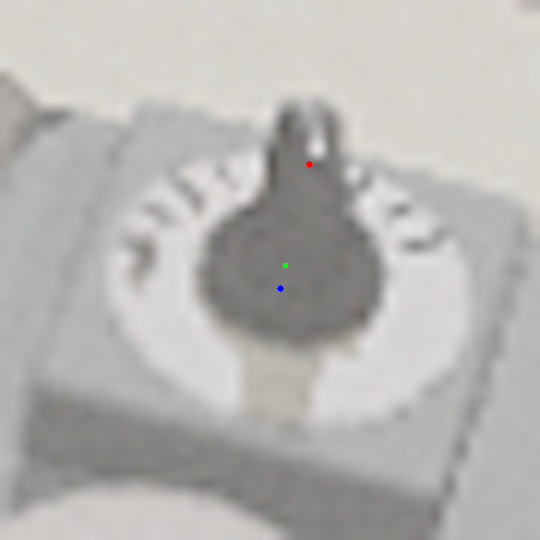

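View pics/k2.png

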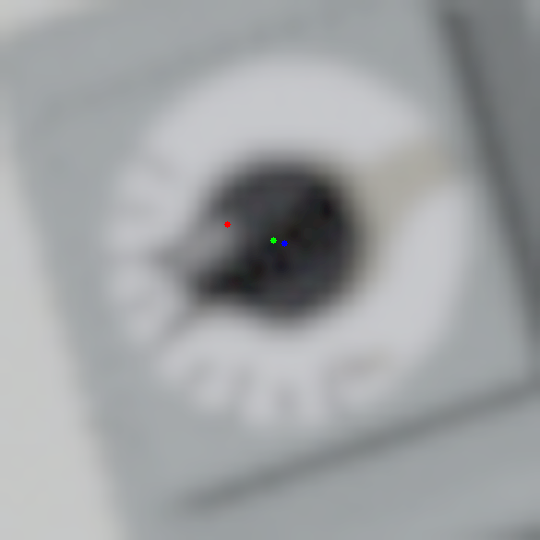

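Run:
```python
from pts import *
c=np.array([.533,.276])
f=lambda n,u,o,z=.122:plane(n,[(np.array(u)/12+o-.5)],z)[0]
for u in((318,125),(318,155),(306,98),(280,105),(340,105)):
    p=f('scene',u,(308,88));d=p[:2]-c;print('s',u,p,np.hypot(*d),np.degrees(np.arctan2(d[1],d[0])))
for u in((165,253),(185,250),(215,235),(190,285),(180,240)):
    p=f('top',u,(105,165));d=p[:2]-c;print('t',u,p,np.hypot(*d),np.degrees(np.arctan2(d[1],d[0])))
```

```text
s (318, 125) [0.52769062 0.28772397 0.122     ] 0.01287016422775642 114.36412896055448
s (318, 155) [0.53281785 0.27972633 0.122     ] 0.003730774265164464 92.79850082341405
s (306, 98) [0.52088208 0.29317998 0.122     ] 0.0210236915933098 125.19726695244371
s (280, 105) [0.51744315 0.28737254 0.122     ] 0.01927045031301392 143.83204989966003
s (340, 105) [0.52818484 0.29642534 0.122     ] 0.020985240204652148 103.26495296131417
t (165, 253) [0.52643068 0.29036114 0.122     ] 0.015792345754973847 114.58112000323025
t (185, 250) [0.52713242 0.28568665 0.122     ] 0.01132517914727203 121.20489764475285
t (215, 235) [0.5305893  0.27877212 0.122     ] 0.0036737064441805948 131.01095621052158
t (190, 285) [0.51912462 0.28421932 0.122     ] 0.016127103314924066 149.35888198889225
t (180, 240) [0.52942037 0.28694651 0.122     ] 0.011516937492812082 108.10829959521564
```

Run:
```python
from pts import *
print(tri((307,31),(28,291)))
print(plane('scene',[(307,31)],0),plane('top',[(28,291)],0))
for z in(0,.1,.23,.4):print(z,proj('scene',[[.1725,.626,z]]),proj('top',[[.1725,.626,z]]))
a=cv2.imread('pics/scene0.png')[0:60,260:360];b=cv2.imread('pics/top0.png')[220:340,0:120]
cv2.imwrite('pics/l.png',np.vstack([cv2.resize(a,(500,300)),cv2.resize(b,(500,300))]))
```

```text
(array([ 0.214725  ,  0.62130924, -0.00119771]), np.float64(0.011509611878699892))
[[2.18816485e-01 6.25189689e-01 1.11022302e-16]] [[0.21093919 0.61615479 0.        ]]
0 [[296.89328354  25.88593993]] [[ 25.03459531 303.25084776]]
0.1 [[299.29087008   2.11528276]] [[  6.58624952 309.12727693]]
0.23 [[302.73624945 -32.60089051]] [[-21.59270274 317.99267988]]
0.4 [[307.79597683 -85.15307217]] [[-66.79901297 331.82766224]]
```

View pics/l.png

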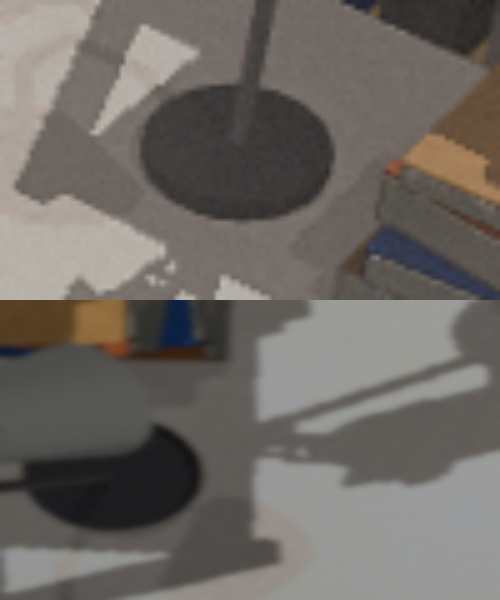

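Run:
```python
from pts import *
for z in(.2,.3,.4,.5,.6,.7):print(z,plane('top',[(8,262),(32,262)],z).round(3).tolist(),'pole',plane('top',[(1,297)],z).round(3), proj('scene',plane('top',[(32,262)],z)).round())
# shadow direction: pot vs. shadow estimates
print(plane('top',[(120,236),(67,276)],0))
print(plane('top',[(214,165)],.05))
```

```text
0.2 [[0.318, 0.559, 0.2], [0.32, 0.49, 0.2]] pole [[0.225 0.578 0.2  ]] [[316.  11.]]
0.3 [[0.327, 0.495, 0.3], [0.33, 0.433, 0.3]] pole [[0.244 0.512 0.3  ]] [[312. -10.]]
0.4 [[0.337, 0.431, 0.4], [0.339, 0.376, 0.4]] pole [[0.263 0.446 0.4  ]] [[307. -35.]]
0.5 [[0.347, 0.367, 0.5], [0.349, 0.318, 0.5]] pole [[0.282 0.38  0.5  ]] [[300. -66.]]
0.6 [[0.357, 0.303, 0.6], [0.358, 0.261, 0.6]] pole [[0.301 0.314 0.6  ]] [[ 291. -104.]]
0.7 [[0.367, 0.239, 0.7], [0.368, 0.204, 0.7]] pole [[0.32  0.248 0.7  ]] [[ 280. -151.]]
[[0.38623205 0.32239334 0.        ]
 [0.26192858 0.48735628 0.        ]]
[[0.59453126 0.03515934 0.05      ]]
```

{"api": "drive_tool", "payload": {
  "xyz": [
    [0,-2,0],
    [-1,-3,0],
    [-5,-3,0],
    [-9,-3,0],
    [-13,-3,0],
    [-17,-3,0],
    [-20,-3,0],
    [-23,-3,0]
  ],
  "dr": [
    [0,0,0],
    [0,0,0],
    [0,0,0],
    [0,0,0],
    [0,0,0],
    [0,0,0],
    [0,0,0],
    [0,0,0]
  ],
  "claw": [4.5,4.5,4.5,4.5,4.5,4.5,4.5,4.5]
}}

```text
t: 0.77
position: [0.082, 0.4099, 0.2302]
tcp_rot: [0.001, 0.795, 0.606, -0.001]
contact_force: [-0.4, 1.3, 0.4]
finger_gap: 0.0451
```

```bash
cat > plan.py <<'E'
from h import *
from scipy.spatial.transform import Rotation as Ro
def cur():
    s=arm.read_state(); q=s['tcp_rot']; return s,np.array(s['position']),Ro.from_quat([q[1],q[2],q[3],q[0]])
def tgt(yaw): # tool down, x at yaw deg
    y=np.radians(yaw); x=np.array([np.cos(y),np.sin(y),0]); z=np.array([0,0,-1.]); return Ro.from_matrix(np.c_[x,np.cross(z,x),z])
def go(*wps):
    s,p,R=cur(); x=R.as_matrix()[:,0]
    print('p',p.round(4),'yaw',np.degrees(np.arctan2(x[1],x[0])).round(2),'tilt',np.degrees(np.arccos(-R.as_matrix()[2,2])).round(2),'q',np.round(s['joint_pos'],2),'F',np.round(s['contact_force'],1),'M',np.round(s['ft_torque'],2),'gap',round(s['finger_gap'],4),'t',s['t'])
    for w in wps:
        d=R.inv().apply(np.array(w[:3])-p)*100; r=(R.inv()*tgt(w[3])).as_rotvec()
        print(w,'xyz',d.round(2).tolist(),'dr',r.round(3).tolist())
E
python3 - <<'E'
from plan import *
go((.16,.385,.23,60),(.25,.345,.23,50),(.35,.25,.23,35),(.40,.22,.23,33),(.533,.276,.20,33))
E
```

```text
p [0.082  0.4099 0.2302] yaw 74.6 tilt 0.16 q [-0.95  0.07 -0.5   2.09  0.04  0.99 -0.18] F [-0.4  1.3  0.4] M [ 0.01 -0.03  0.03] gap 0.0451 t 0.7667
(0.16, 0.385, 0.23, 60) xyz [-0.33, 8.18, 0.03] dr [0.001, 0.003, 0.255]
(0.25, 0.345, 0.23, 50) xyz [-1.79, 17.92, 0.03] dr [0.001, 0.003, 0.429]
(0.35, 0.25, 0.23, 35) xyz [-8.3, 30.08, 0.06] dr [0.001, 0.003, 0.691]
(0.4, 0.22, 0.23, 33) xyz [-9.86, 35.7, 0.06] dr [0.001, 0.003, 0.726]
(0.533, 0.276, 0.2, 33) xyz [-0.92, 47.03, 3.04] dr [0.001, 0.003, 0.726]
```

{"api": "drive_tool", "payload": {
  "xyz": [
    [-0.2,4,0],
    [-0.3,8,0],
    [-1,12,0],
    [-1.5,16,0],
    [-3,20,0],
    [-5,23.5,0],
    [-7,27,0],
    [-8.3,30,0]
  ],
  "dr": [
    [0,0,0.09],
    [0,0,0.18],
    [0,0,0.27],
    [0,0,0.36],
    [0,0,0.45],
    [0,0,0.54],
    [0,0,0.63],
    [0,0,0.7]
  ],
  "claw": [4.5,4.5,4.5,4.5,4.5,4.5,4.5,4.5]
}}

```text
t: 1.43
position: [0.3505, 0.247, 0.2304]
tcp_rot: [0.002, 0.956, 0.293, -0.001]
contact_force: [0.1, -0.4, -1.2]
finger_gap: 0.045
```

Run:
```python
from plan import *
go((.36,.25,.23,33),(.44,.25,.22,33),(.533,.276,.18,33))
```

```text
p [0.3505 0.247  0.2304] yaw 34.11 tilt 0.23 q [-0.56  0.08 -0.13  2.08  0.02  0.99 -0.1 ] F [ 0.1 -0.4 -1.2] M [ 0.04 -0.05 -0.  ] gap 0.045 t 1.4333
(0.36, 0.25, 0.23, 33) xyz [0.95, 0.28, 0.03] dr [0.003, 0.003, 0.019]
(0.44, 0.25, 0.22, 33) xyz [7.58, 4.77, 1.03] dr [0.003, 0.003, 0.019]
(0.533, 0.276, 0.18, 33) xyz [16.75, 7.82, 5.01] dr [0.003, 0.003, 0.019]
```

{"api": "drive_tool", "payload": {
  "xyz": [
    [3,1.5,0],
    [6,3.5,0.5],
    [9,5,1.5],
    [12,6.5,3],
    [15,7.3,4.5],
    [16.8,7.8,5],
    [16.8,7.8,5],
    [16.8,7.8,5]
  ],
  "dr": [
    [0,0,0.02],
    [0,0,0.02],
    [0,0,0.02],
    [0.003,0.003,0.02],
    [0.003,0.003,0.02],
    [0.003,0.003,0.02],
    [0.003,0.003,0.02],
    [0.003,0.003,0.02]
  ],
  "claw": [4.5,4.5,4.5,4.5,4.5,4.5,4.5,4.5]
}}

```text
t: 2.1
position: [0.5331, 0.2761, 0.1786]
tcp_rot: [0.0, 0.959, 0.283, -0.001]
contact_force: [0.0, 0.2, -0.5]
finger_gap: 0.0452
```

Run:
```python
from plan import *
go((.533,.276,.096,33))
a=snap('scene','a1.png');b=snap('top','b1.png')
cv2.imwrite('pics/ab1.png',np.hstack([cv2.resize(a[60:180,270:390],(390,390)),cv2.resize(b[130:230,90:190],(390,390))]))
```

```text
p [0.5331 0.2761 0.1786] yaw 32.93 tilt 0.14 q [-0.48  0.44 -0.06  1.74  0.03  0.97  0.03] F [ 0.   0.2 -0.5] M [-0.01  0.07  0.03] gap 0.0452 t 2.1
(0.533, 0.276, 0.096, 33) xyz [0.0, 0.0, 8.26] dr [-0.0, 0.002, -0.001]
```

View pics/ab1.png

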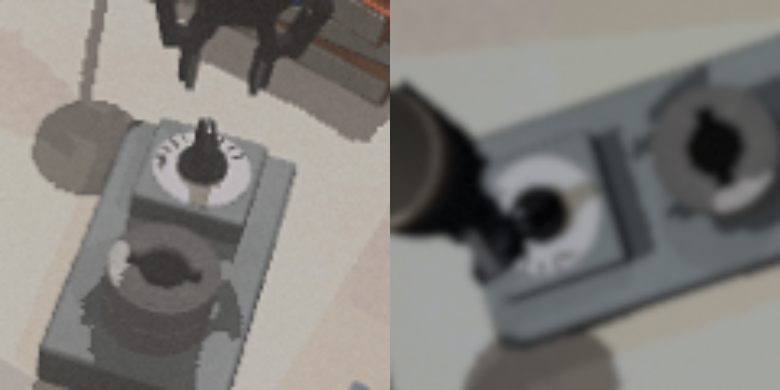

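{"api": "drive_tool", "payload": {
  "xyz": [
    [0,0,2],
    [0,0,4],
    [0,0,6],
    [0,0,7.5],
    [0,0,8.2],
    [0,0,8.2],
    [0,0,8.2],
    [0,0,8.2]
  ],
  "dr": [
    [0,0,0],
    [0,0,0],
    [0,0,0],
    [0,0,0],
    [0,0,0],
    [0,0,0],
    [0,0,0],
    [0,0,0]
  ],
  "claw": [4.5,4.5,4.5,4.5,4.5,4.5,4.5,4.5]
}}

```text
t: 2.87
position: [0.5329, 0.2769, 0.0994]
tcp_rot: [-0.0, 0.959, 0.284, 0.001]
contact_force: [1.5, -0.4, -0.3]
finger_gap: 0.0448
```

Run:
```python
from plan import *
go((.533,.276,.096,33))
a=snap('scene','a2.png');b=snap('top','b2.png')
cv2.imwrite('pics/ab2.png',np.hstack([cv2.resize(a[60:160,280:380],(390,390)),cv2.resize(b[130:230,90:190],(390,390))]))
```

```text
p [0.5329 0.2769 0.0994] yaw 33.0 tilt 0.07 q [-0.48  0.53 -0.06  1.79  0.04  0.81  0.02] F [ 1.5 -0.4 -0.3] M [-0.   -0.04 -0.02] gap 0.0448 t 2.8667
(0.533, 0.276, 0.096, 33) xyz [-0.04, 0.08, 0.34] dr [-0.0, -0.001, -0.0]
```

View pics/ab2.png

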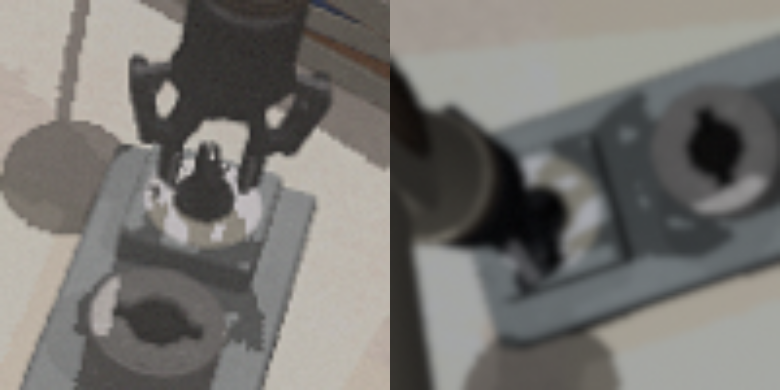

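{"api": "drive_tool", "payload": {
  "xyz": [
    [0,0,0.3],
    [0,0,0.3],
    [0,0,0.3],
    [0,0,0.3],
    [0,0,0.3],
    [0,0,0.3],
    [0,0,0.3],
    [0,0,0.3]
  ],
  "dr": [
    [0,0,0],
    [0,0,0],
    [0,0,0],
    [0,0,0],
    [0,0,0],
    [0,0,0],
    [0,0,0],
    [0,0,0]
  ],
  "claw": [3,2,1.2,1.2,1.2,1.2,1.2,1.2],
  "squeeze": 20
}}

```text
t: 3.63
position: [0.5339, 0.2773, 0.097]
tcp_rot: [-0.0, 0.959, 0.284, 0.002]
contact_force: [2.4, 1.3, 3.5]
finger_gap: 0.0134
```

Run:
```python
from plan import *
go((.533,.276,.096,33))
```

```text
p [0.5339 0.2773 0.097 ] yaw 32.99 tilt 0.2 q [-0.48  0.54 -0.06  1.79  0.04  0.81  0.02] F [2.4 1.3 3.5] M [ 0.27 -0.59  0.01] gap 0.0134 t 3.6333
(0.533, 0.276, 0.096, 33) xyz [-0.15, 0.06, 0.1] dr [-0.0, -0.003, -0.0]
```

{"api": "drive_tool", "payload": {
  "xyz": [
    [0,0,0],
    [0,0,0],
    [0,0,0],
    [0,0,0],
    [0,0,0],
    [0,0,0],
    [0,0,0],
    [0,0,0]
  ],
  "dr": [
    [0,0,-0.11],
    [0,0,-0.22],
    [0,0,-0.33],
    [0,0,-0.44],
    [0,0,-0.55],
    [0,0,-0.66],
    [0,0,-0.77],
    [0,0,-0.88]
  ],
  "claw": [1.2,1.2,1.2,1.2,1.2,1.2,1.2,1.2]
}}

```text
t: 4.3
position: [0.5342, 0.2777, 0.097]
tcp_rot: [0.0, 0.745, 0.667, 0.002]
contact_force: [3.2, 1.4, 0.7]
finger_gap: 0.0137
```

Run:
```python
from plan import *
go((.533,.276,.096,109))
```

```text
p [0.5342 0.2777 0.097 ] yaw 83.72 tilt 0.24 q [-0.32  0.55 -0.27  1.79  0.19  0.82  0.78] F [3.2 1.4 0.7] M [ 0.43 -0.51 -0.03] gap 0.0137 t 4.3
(0.533, 0.276, 0.096, 109) xyz [-0.18, -0.1, 0.1] dr [0.004, -0.002, -0.441]
```

{"api": "drive_tool", "payload": {
  "xyz": [
    [0,0,0],
    [0,0,0],
    [0,0,0],
    [0,0,0],
    [0,0,0],
    [0,0,0],
    [0,0,0],
    [0,0,0]
  ],
  "dr": [
    [0,0,-0.1],
    [0,0,-0.2],
    [0,0,-0.28],
    [0,0,-0.35],
    [0,0,-0.4],
    [0,0,-0.44],
    [0,0,-0.46],
    [0,0,-0.46]
  ],
  "claw": [1.2,1.2,1.2,1.2,1.2,1.2,1.2,1.2]
}}

```text
t: 4.97
position: [0.534, 0.2779, 0.097]
tcp_rot: [0.0, 0.573, 0.819, 0.002]
contact_force: [1.8, 2.1, 2.6]
finger_gap: 0.0139
```

Run:
```python
from plan import *
go((.533,.276,.096,109))
```

```text
p [0.534  0.2779 0.097 ] yaw 110.01 tilt 0.24 q [-0.24  0.57 -0.38  1.78  0.27  0.84  1.18] F [1.8 2.1 2.6] M [ 0.4  -0.22 -0.6 ] gap 0.0139 t 4.9667
(0.533, 0.276, 0.096, 109) xyz [-0.14, -0.16, 0.1] dr [0.004, -0.002, 0.018]
```

{"api": "drive_tool", "payload": {
  "xyz": [
    [0,0,0],
    [0,0,0],
    [0,0,0],
    [0,0,0],
    [0,0,0],
    [0,0,0],
    [0,0,0],
    [0,0,0]
  ],
  "dr": [
    [0,0,-0.01],
    [0,0,-0.02],
    [0,0,-0.03],
    [0,0,-0.04],
    [0,0,-0.04],
    [0,0,-0.04],
    [0,0,-0.04],
    [0,0,-0.04]
  ],
  "claw": [1.2,1.2,1.2,1.2,1.2,1.2,1.2,1.2]
}}

```text
t: 5.63
position: [0.534, 0.2778, 0.097]
tcp_rot: [0.0, 0.557, 0.83, 0.002]
contact_force: [0.7, 1.5, 4.1]
finger_gap: 0.0136
```

Run:
```python
from plan import *
go((.533,.276,.096,109))
```

```text
p [0.534  0.2778 0.097 ] yaw 112.27 tilt 0.24 q [-0.23  0.57 -0.39  1.78  0.28  0.84  1.21] F [0.7 1.5 4.1] M [ 0.3  -0.09 -1.45] gap 0.0136 t 5.6333
(0.533, 0.276, 0.096, 109) xyz [-0.13, -0.16, 0.1] dr [0.004, -0.002, 0.057]
```

{"api": "drive_tool", "payload": {
  "xyz": [
    [0,0,0],
    [0,0,0],
    [0,0,0],
    [0,0,0],
    [0,0,0],
    [0,0,-1],
    [0,0,-3],
    [0,0,-6]
  ],
  "dr": [
    [0,0,0],
    [0,0,0],
    [0,0,0],
    [0,0,0],
    [0,0,0],
    [0,0,0],
    [0,0,0],
    [0,0,0]
  ],
  "claw": [2.5,3.5,4,4,4,4,4,4]
}}

```text
t: 6.3
position: [0.5319, 0.2766, 0.1556]
tcp_rot: [-0.001, 0.557, 0.831, -0.0]
contact_force: [0.1, 0.5, -0.2]
finger_gap: 0.0403
```

Run:
```python
from plan import *
go((.48,.2,.22,108),(.46,.1,.22,100),(.458,-.144,.2,90))
```

```text
p [0.5319 0.2766 0.1556] yaw 112.31 tilt 0.14 q [-0.21  0.49 -0.41  1.75  0.23  0.95  1.25] F [ 0.1  0.5 -0.2] M [ 0.03 -0.01 -0.02] gap 0.0403 t 6.3
(0.48, 0.2, 0.22, 108) xyz [-5.1, -7.72, -6.43] dr [-0.002, -0.002, 0.075]
(0.46, 0.1, 0.22, 100) xyz [-13.6, -13.36, -6.43] dr [-0.002, -0.001, 0.215]
(0.458, -0.144, 0.2, 90) xyz [-36.1, -22.81, -4.45] dr [-0.002, -0.001, 0.389]
```

{"api": "drive_tool", "payload": {
  "xyz": [
    [0,0,-3],
    [-2,-3,-5],
    [-5,-6,-6],
    [-9,-8.5,-6],
    [-13,-11,-6],
    [-16.5,-13.5,-6],
    [-20,-15.5,-6],
    [-23.5,-17,-6]
  ],
  "dr": [
    [0,0,0],
    [0,0,0.05],
    [0,0,0.1],
    [0,0,0.15],
    [0,0,0.2],
    [0,0,0.25],
    [0,0,0.3],
    [0,0,0.35]
  ],
  "claw": [4,4,4,4,4,4,4,4]
}}

```text
t: 6.97
position: [0.4631, 0.0021, 0.2166]
tcp_rot: [-0.001, 0.694, 0.72, -0.0]
contact_force: [1.2, -0.6, -0.8]
finger_gap: 0.04
```

Run:
```python
from plan import *
go((.458,-.144,.2,90),(.458,-.144,.1,90))
a=snap('scene','a3.png');b=snap('top','b3.png')
cv2.imwrite('pics/ab3.png',np.hstack([cv2.resize(a[80:160,285:365],(390,390),interpolation=cv2.INTER_CUBIC),cv2.resize(b[145:225,95:175],(390,390),interpolation=cv2.INTER_CUBIC)]))
```

```text
p [0.4631 0.0021 0.2166] yaw 92.18 tilt 0.08 q [ 0.19  0.17 -0.28  2.02  0.05  0.96  1.5 ] F [ 1.2 -0.6 -0.8] M [ 0.01 -0.07 -0.07] gap 0.04 t 6.9667
(0.458, -0.144, 0.2, 90) xyz [-14.58, -1.07, 1.65] dr [-0.001, -0.001, 0.038]
(0.458, -0.144, 0.1, 90) xyz [-14.59, -1.05, 11.65] dr [-0.001, -0.001, 0.038]
```

View pics/ab3.png

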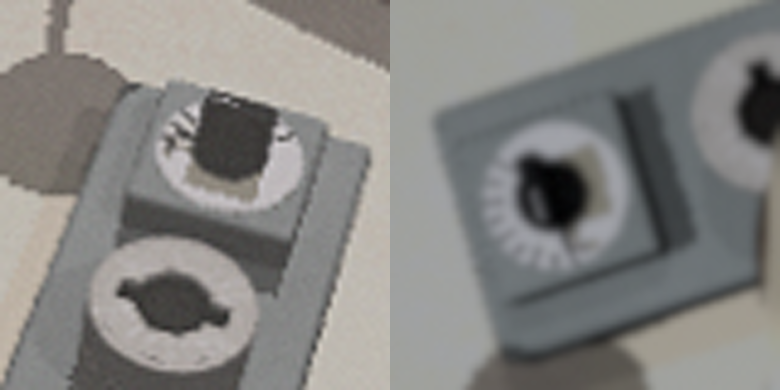

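View pics/b3.png

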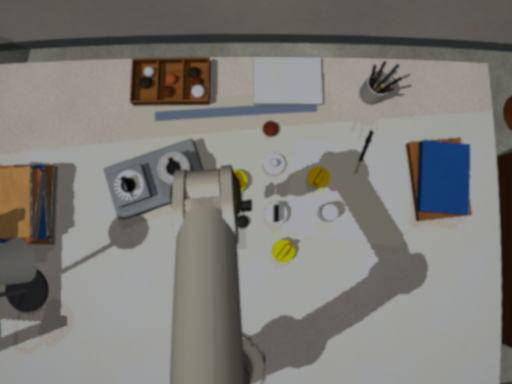

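{"api": "drive_tool", "payload": {
  "xyz": [
    [-3,-0.2,0],
    [-6,-0.4,0],
    [-9,-0.6,0],
    [-12,-0.9,1],
    [-14.6,-1.1,3],
    [-14.6,-1.1,6],
    [-14.6,-1.1,9],
    [-14.6,-1.1,10]
  ],
  "dr": [
    [0,0,0.01],
    [0,0,0.02],
    [0,0,0.03],
    [0,0,0.038],
    [0,0,0.038],
    [0,0,0.038],
    [0,0,0.038],
    [0,0,0.038]
  ],
  "claw": [4,4,4,4,4,4,4,4]
}}

```text
t: 7.73
position: [0.4542, -0.1501, 0.114]
tcp_rot: [-0.002, 0.711, 0.703, -0.003]
contact_force: [-0.7, -0.0, -0.7]
finger_gap: 0.0398
```

Run:
```python
from plan import *
go((.4575,-.144,.034,90))
a=snap('scene','a4.png');b=snap('top','b4.png')
cv2.imwrite('pics/ab4.png',np.hstack([cv2.resize(a[150:250,160:260],(390,390),interpolation=cv2.INTER_CUBIC),cv2.resize(b[170:250,235:315],(390,390),interpolation=cv2.INTER_CUBIC)]))
```

```text
p [ 0.4542 -0.1501  0.114 ] yaw 89.38 tilt 0.38 q [ 0.38  0.34 -0.14  2.07  0.07  0.74  1.75] F [-0.7 -0.  -0.7] M [ 0.03  0.08 -0.02] gap 0.0398 t 7.7333
(0.4575, -0.144, 0.034, 90) xyz [0.62, 0.38, 7.99] dr [-0.007, 0.001, -0.011]
```

View pics/ab4.png

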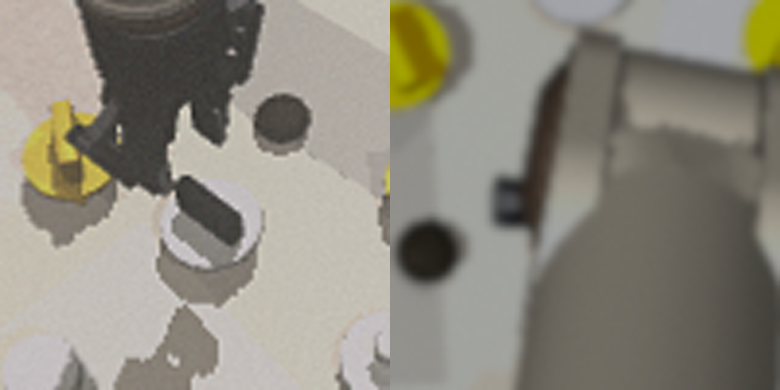

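{"api": "drive_tool", "payload": {
  "xyz": [
    [0.6,0.4,1],
    [0.6,0.4,3],
    [0.6,0.4,5],
    [0.6,0.4,7],
    [0.6,0.4,8],
    [0.6,0.4,8],
    [0.6,0.4,8],
    [0.6,0.4,8]
  ],
  "dr": [
    [-0.007,0,-0.01],
    [-0.007,0,-0.01],
    [-0.007,0,-0.01],
    [-0.007,0,-0.01],
    [-0.007,0,-0.01],
    [-0.007,0,-0.01],
    [-0.007,0,-0.01],
    [-0.007,0,-0.01]
  ],
  "claw": [4,4,4,4,4,4,4,4]
}}

```text
t: 8.5
position: [0.46, -0.1438, 0.0369]
tcp_rot: [0.002, 0.707, 0.707, 0.001]
contact_force: [-0.6, -0.1, 0.3]
finger_gap: 0.0399
```

Run:
```python
from plan import *
go((.4575,-.144,.032,90))
a=snap('scene','a5.png')
cv2.imwrite('pics/a5z.png',cv2.resize(a[160:240,170:250],(560,560),interpolation=cv2.INTER_CUBIC))
```

```text
p [ 0.46   -0.1438  0.0369] yaw 90.06 tilt 0.21 q [ 0.35  0.48 -0.13  2.11  0.11  0.56  1.72] F [-0.6 -0.1  0.3] M [ 0.   -0.02  0.02] gap 0.0399 t 8.5
(0.4575, -0.144, 0.032, 90) xyz [-0.02, -0.25, 0.49] dr [0.003, 0.002, 0.001]
```

View pics/a5z.png

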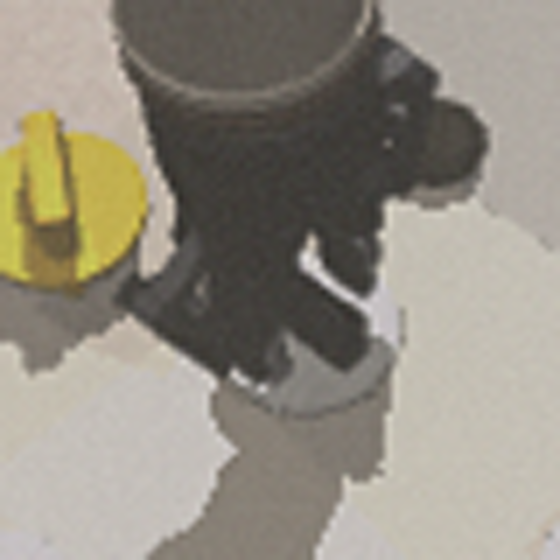

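{"api": "drive_tool", "payload": {
  "xyz": [
    [0,-0.2,0.3],
    [0,-0.2,0.5],
    [0,-0.2,0.5],
    [0,-0.2,0.5],
    [0,-0.2,0.5],
    [0,-0.2,0.5],
    [0,-0.2,0.5],
    [0,-0.2,0.5]
  ],
  "dr": [
    [0,0,0],
    [0,0,0],
    [0,0,0],
    [0,0,0],
    [0,0,0],
    [0,0,0],
    [0,0,0],
    [0,0,0]
  ],
  "claw": [4,4,3,2,1.2,1,1,1],
  "squeeze": 80
}}

```text
t: 9.22
position: [0.458, -0.1439, 0.0319]
tcp_rot: [0.002, 0.707, 0.707, 0.001]
contact_force: [-0.2, 0.1, -0.3]
finger_gap: 0.0126
```

Run:
```python
from plan import *
go((.4575,-.144,.1,90))
```

```text
p [ 0.458  -0.1439  0.0319] yaw 90.05 tilt 0.22 q [ 0.35  0.49 -0.12  2.11  0.11  0.54  1.72] F [-0.2  0.1 -0.3] M [0.09 0.05 0.03] gap 0.0126 t 9.2167
(0.4575, -0.144, 0.1, 90) xyz [-0.02, -0.02, -6.81] dr [0.003, 0.002, 0.001]
```

{"api": "drive_tool", "payload": {
  "xyz": [
    [0,0,-0.5],
    [0,0,-2],
    [0,0,-5],
    [0,0,-8],
    [0,0,-11],
    [0,0,-14],
    [0,0,-17],
    [0,0,-18]
  ],
  "dr": [
    [0,0,0],
    [0,0,0],
    [0,0,0],
    [0,0,0],
    [0,0,0],
    [0,0,0],
    [0,0,0],
    [0,0,0]
  ],
  "claw": [1,1,1,1,1,1,1,1]
}}

```text
t: 9.88
position: [0.4595, -0.1442, 0.2165]
tcp_rot: [0.005, 0.707, 0.707, 0.002]
contact_force: [1.0, -0.5, -1.5]
finger_gap: 0.0125
```

Run:
```python
from plan import *
go((.50,-.06,.22,95),(.56,.06,.22,103),(.579,.144,.20,109.2))
a=snap('scene','a6.png')
cv2.imwrite('pics/a6z.png',cv2.resize(a[110:230,140:260],(590,590),interpolation=cv2.INTER_CUBIC))
```

```text
p [ 0.4595 -0.1442  0.2165] yaw 90.05 tilt 0.6 q [ 0.39  0.19 -0.16  1.99  0.04  0.96  1.78] F [ 1.  -0.5 -1.5] M [ 0.   -0.07 -0.05] gap 0.0125 t 9.8833
(0.5, -0.06, 0.22, 95) xyz [8.41, 4.06, -0.35] dr [0.01, 0.004, -0.086]
(0.56, 0.06, 0.22, 103) xyz [20.41, 10.07, -0.34] dr [0.009, 0.005, -0.226]
(0.579, 0.144, 0.2, 109.2) xyz [28.81, 11.96, 1.65] dr [0.009, 0.005, -0.334]
```

View pics/a6z.png

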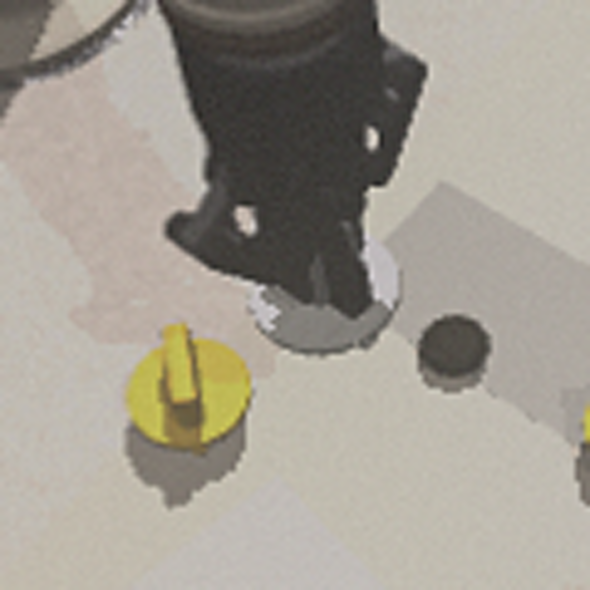

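```bash
cat > ov.py <<'E'
from plan import *
def ov(f,out,box,ss,circs,name='scene'):
    im=cv2.imread('pics/'+f);x,y,w,h=box
    o=cv2.resize(im[y:y+h,x:x+w],None,fx=ss,fy=ss,interpolation=cv2.INTER_CUBIC)
    a=np.linspace(0,2*np.pi,90)
    for (c,z,r,col) in circs:
        q=proj(name,np.c_[c[0]+r*np.cos(a),c[1]+r*np.sin(a),0*a+z])
        cv2.polylines(o,[((q-[x,y]+.5)*ss).astype(int).reshape(-1,1,2)],True,col,1)
    cv2.imwrite('pics/'+out,o)
E
python3 - <<'E'
from ov import *
ov('a6.png','o6.png',(180,140,60,60),10,[((.4595,-.1442),.2107,.034,(0,0,255)),((.4595,-.1442),.2047,.034,(255,0,0))])
E
```

```text
(no output)
```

View pics/o6.png

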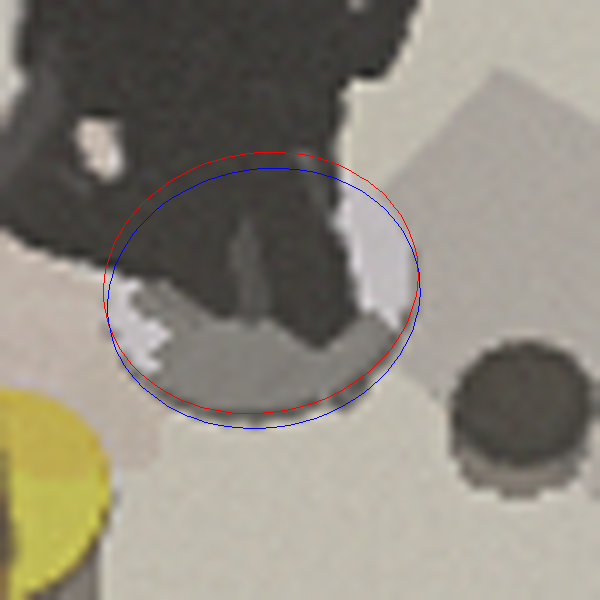

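{"api": "drive_tool", "payload": {
  "xyz": [
    [3,1,0],
    [7,3,0],
    [11,5,0],
    [15,7,0],
    [18.5,9,0],
    [22,10.5,0],
    [25.5,11.3,0],
    [28.5,12,0.5]
  ],
  "dr": [
    [0,0,-0.03],
    [0.005,0.003,-0.08],
    [0.01,0.005,-0.12],
    [0.01,0.005,-0.17],
    [0.01,0.005,-0.22],
    [0.01,0.005,-0.27],
    [0.01,0.005,-0.31],
    [0.01,0.005,-0.334]
  ],
  "claw": [1,1,1,1,1,1,1,1]
}}

```text
t: 10.6
position: [0.5799, 0.1447, 0.2104]
tcp_rot: [-0.0, 0.578, 0.816, 0.0]
contact_force: [0.5, -0.5, -1.4]
finger_gap: 0.0123
```

Run:
```python
from plan import *
go((.579,.144,.165,109.2))
```

```text
p [0.5799 0.1447 0.2104] yaw 109.42 tilt 0.06 q [-0.02  0.42 -0.35  1.71  0.16  1.04  1.49] F [ 0.5 -0.5 -1.4] M [ 0.03 -0.06 -0.05] gap 0.0123 t 10.6
(0.579, 0.144, 0.165, 109.2) xyz [-0.04, -0.11, 4.54] dr [-0.0, -0.001, 0.004]
```

{"api": "drive_tool", "payload": {
  "xyz": [
    [0,0,1],
    [0,-0.1,2],
    [0,-0.1,3],
    [0,-0.1,4],
    [0,-0.1,4.5],
    [0,-0.1,4.5],
    [0,-0.1,4.5],
    [0,-0.1,4.5]
  ],
  "dr": [
    [0,0,0],
    [0,0,0.004],
    [0,0,0.004],
    [0,0,0.004],
    [0,0,0.004],
    [0,0,0.004],
    [0,0,0.004],
    [0,0,0.004]
  ],
  "claw": [1,1,1,1,1,1,1,1]
}}

```text
t: 11.27
position: [0.5795, 0.1438, 0.166]
tcp_rot: [-0.0, 0.58, 0.815, 0.001]
contact_force: [-0.2, -0.1, -0.8]
finger_gap: 0.0126
```

Run:
```python
from ov import *
go((.579,.144,.152,109.2))
s,p,R=cur()
snap('scene','a7.png');snap('top','b7.png')
z=p[2]-.0319
C=[(p[:2],z+.026,.034,(0,0,255)),(p[:2],z+.020,.034,(255,0,0)),((.579,.144),.11,.046,(0,255,0)),((.579,.144),.11,.0205,(0,255,0))]
ov('a7.png','o7.png',(285,95,70,70),8,C);ov('b7.png','o7t.png',(140,130,70,70),8,C,'top')
```

```text
p [0.5795 0.1438 0.166 ] yaw 109.11 tilt 0.06 q [-0.03  0.47 -0.34  1.75  0.18  0.96  1.47] F [-0.2 -0.1 -0.8] M [-0.    0.04 -0.02] gap 0.0126 t 11.2667
(0.579, 0.144, 0.152, 109.2) xyz [0.03, -0.04, 1.4] dr [0.001, -0.001, -0.001]
```

View pics/o7.png

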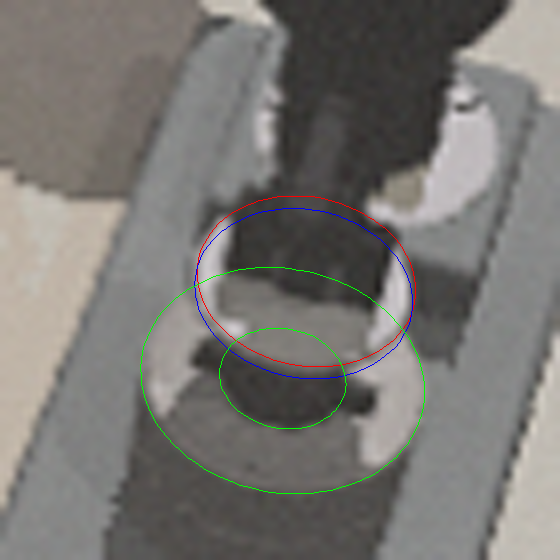

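View pics/o7t.png

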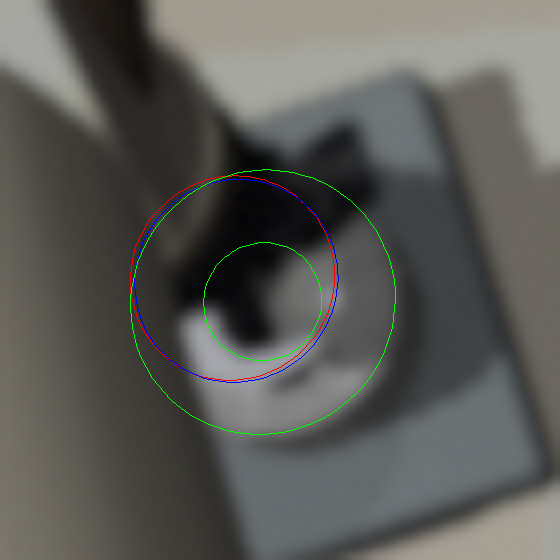

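{"api": "drive_tool", "payload": {
  "xyz": [
    [0,0,0.7],
    [0,0,1.4],
    [0,0,1.9],
    [0,0,2.3],
    [0,0,2.6],
    [0,0,2.6],
    [0,0,2.6],
    [0,0,2.6]
  ],
  "dr": [
    [0,0,0],
    [0,0,0],
    [0,0,0],
    [0,0,0],
    [0,0,0],
    [0,0,0],
    [0,0,0],
    [0,0,0]
  ],
  "claw": [1,1,1,1,1,1,1,1]
}}

```text
t: 12.03
position: [0.5798, 0.1444, 0.1404]
tcp_rot: [0.0, 0.58, 0.815, 0.001]
contact_force: [-0.3, 0.3, -2.0]
finger_gap: 0.0125
```

Run:
```python
from plan import *
go((.579,.144,.122,109.2))
```

```text
p [0.5798 0.1444 0.1404] yaw 109.16 tilt 0.1 q [-0.03  0.5  -0.33  1.77  0.2   0.91  1.45] F [-0.3  0.3 -2. ] M [-0.01  0.02  0.07] gap 0.0125 t 12.0333
(0.579, 0.144, 0.122, 109.2) xyz [-0.01, -0.09, 1.84] dr [0.002, -0.001, -0.001]
```

{"api": "drive_tool", "payload": {
  "xyz": [
    [0,0,0.2],
    [0,-0.05,0.4],
    [0,-0.05,0.6],
    [0,-0.05,0.7],
    [0,-0.05,0.7],
    [0,-0.05,0.7],
    [0,-0.05,0.7],
    [0,-0.05,0.7]
  ],
  "dr": [
    [0,0,0],
    [0,0,0],
    [0,0,0],
    [0,0,0],
    [0,0,0],
    [0,0,0],
    [0,0,0],
    [0,0,0]
  ],
  "claw": [1,1,1,1,1,1,1,1]
}}

```text
t: 12.7
position: [0.5804, 0.1446, 0.1343]
tcp_rot: [0.001, 0.58, 0.815, 0.002]
contact_force: [1.2, 1.4, 5.1]
finger_gap: 0.0121
```

Run:
```python
from ov import *
go((.579,.144,.122,109.2))
snap('scene','a8.png')
ov('a8.png','o8.png',(285,95,70,70),8,[])
```

```text
p [0.5804 0.1446 0.1343] yaw 109.16 tilt 0.24 q [-0.04  0.5  -0.33  1.77  0.2   0.89  1.45] F [1.2 1.4 5.1] M [ 0.09 -0.27  0.07] gap 0.0121 t 12.7
(0.579, 0.144, 0.122, 109.2) xyz [-0.01, -0.16, 1.23] dr [0.004, -0.001, -0.001]
```

View pics/o8.png

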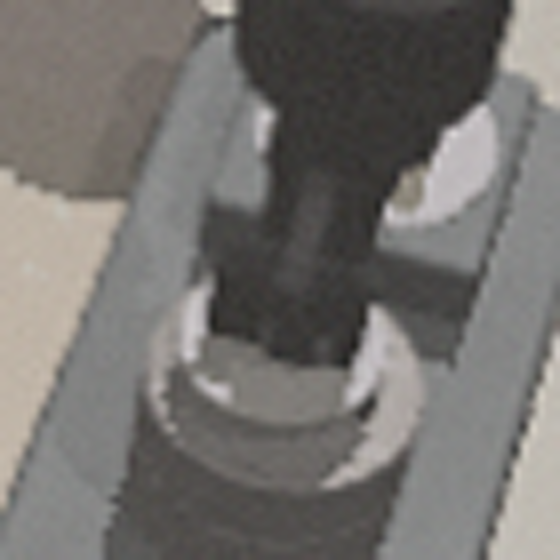

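{"api": "drive_tool", "payload": {
  "xyz": [
    [0,-0.05,0.2],
    [0,-0.1,0.4],
    [0,-0.1,0.6],
    [0,-0.1,0.8],
    [0,-0.1,1.0],
    [0,-0.1,1.1],
    [0,-0.1,1.1],
    [0,-0.1,1.1]
  ],
  "dr": [
    [0,0,0],
    [0,0,0],
    [0,0,0],
    [0,0,0],
    [0,0,0],
    [0,0,0],
    [0,0,0],
    [0,0,0]
  ],
  "claw": [1,1,1,1,1,1,1,1]
}}

```text
t: 13.42
position: [0.5805, 0.1447, 0.1247]
tcp_rot: [0.002, 0.579, 0.815, 0.003]
contact_force: [0.1, -0.3, 10.0]
finger_gap: 0.0124
```

Run:
```python
from plan import *
go((.579,.144,.122,109.2))
```

```text
p [0.5805 0.1447 0.1247] yaw 109.17 tilt 0.37 q [-0.04  0.52 -0.33  1.78  0.21  0.87  1.45] F [ 0.1 -0.3 10. ] M [-0.11  0.32  0.01] gap 0.0124 t 13.4167
(0.579, 0.144, 0.122, 109.2) xyz [-0.02, -0.17, 0.27] dr [0.006, -0.0, -0.001]
```

{"api": "drive_tool", "payload": {
  "xyz": [
    [0,0,0.1],
    [0,0,0.2],
    [0,0,0.3],
    [0,0,0.4],
    [0,0,0.5],
    [0,0,0.5],
    [0,0,0.5],
    [0,0,0.5]
  ],
  "dr": [
    [0,0,0],
    [0,0,0],
    [0,0,0],
    [0,0,0],
    [0,0,0],
    [0,0,0],
    [0,0,0],
    [0,0,0]
  ],
  "claw": [1,1,1,1,1,1,1,1]
}}

```text
t: 14.08
position: [0.5808, 0.1448, 0.1213]
tcp_rot: [0.002, 0.579, 0.815, 0.003]
contact_force: [-2.5, -1.7, 13.2]
finger_gap: 0.0124
```

Run:
```python
from plan import *
go((.579,.144,.122,109.2))
```

```text
p [0.5808 0.1448 0.1213] yaw 109.17 tilt 0.39 q [-0.04  0.52 -0.33  1.78  0.21  0.86  1.44] F [-2.5 -1.7 13.2] M [-0.25  1.06  0.01] gap 0.0124 t 14.0833
(0.579, 0.144, 0.122, 109.2) xyz [-0.02, -0.19, -0.07] dr [0.007, 0.0, -0.001]
```

{"api": "drive_tool", "payload": {
  "xyz": [
    [0,-0.1,0.3],
    [0,-0.1,0.35],
    [0,-0.1,0.35],
    [0,-0.1,0.35],
    [0,-0.1,0.35],
    [0,-0.1,0.35],
    [0,-0.1,0.35],
    [0,-0.1,0.35]
  ],
  "dr": [
    [0,0,0.03],
    [0,0,0.12],
    [0,0,0.22],
    [0,0,0.32],
    [0,0,0.42],
    [0,0,0.52],
    [0,0,0.62],
    [0,0,0.72]
  ],
  "claw": [1,1,1,1,1,1,1,1]
}}

```text
t: 14.75
position: [0.5818, 0.1414, 0.1212]
tcp_rot: [0.003, 0.831, 0.556, 0.004]
contact_force: [-3.9, -8.3, 23.2]
finger_gap: 0.0128
```

Run:
```python
from plan import *
go((.579,.144,.121,19.2))
```

```text
p [0.5818 0.1414 0.1212] yaw 67.53 tilt 0.58 q [-0.17  0.5  -0.15  1.79  0.1   0.85  0.81] F [-3.9 -8.3 23.2] M [-1.68  1.41  0.29] gap 0.0128 t 14.75
(0.579, 0.144, 0.121, 19.2) xyz [0.14, -0.36, 0.02] dr [0.008, -0.007, 0.844]
```

Run:
```python
from plan import *
go((.5795,.141,.121,19.2))
```

```text
p [0.5818 0.1414 0.1212] yaw 67.53 tilt 0.58 q [-0.17  0.5  -0.15  1.79  0.1   0.85  0.81] F [-3.9 -8.3 23.2] M [-1.68  1.41  0.29] gap 0.0128 t 14.75
(0.5795, 0.141, 0.121, 19.2) xyz [-0.12, -0.2, 0.02] dr [0.008, -0.007, 0.844]
```

{"api": "drive_tool", "payload": {
  "xyz": [
    [0,0,0.3],
    [0,-0.05,0.3],
    [-0.05,-0.1,0.3],
    [-0.05,-0.1,0.3],
    [-0.1,-0.15,0.3],
    [-0.1,-0.2,0.3],
    [-0.1,-0.2,0.3],
    [-0.1,-0.2,0.3]
  ],
  "dr": [
    [0,0,0.1],
    [0,0,0.21],
    [0,0,0.32],
    [0,0,0.43],
    [0,0,0.54],
    [0,0,0.64],
    [0,0,0.74],
    [0,0,0.8]
  ],
  "claw": [1,1,1,1,1,1,1,1]
}}

```text
t: 15.42
position: [0.58, 0.1392, 0.1212]
tcp_rot: [0.002, 0.983, 0.185, 0.005]
contact_force: [-7.1, -5.6, 24.3]
finger_gap: 0.0126
```

Run:
```python
from plan import *
go((.5795,.141,.121,19.2))
```

```text
p [0.58   0.1392 0.1212] yaw 21.34 tilt 0.63 q [-0.31  0.49  0.03  1.8  -0.01  0.84  0.1 ] F [-7.1 -5.6 24.3] M [-0.87  2.03  0.28] gap 0.0126 t 15.4167
(0.5795, 0.141, 0.121, 19.2) xyz [0.02, -0.19, 0.02] dr [0.006, -0.009, 0.037]
```

{"api": "drive_tool", "payload": {
  "xyz": [
    [-0.05,0,0.3],
    [-0.1,0,0.3],
    [-0.1,0,0.3],
    [-0.1,0,0.3],
    [-0.1,0,0.3],
    [-0.1,0,0.3],
    [-0.1,0,0.3],
    [-0.1,0,0.3]
  ],
  "dr": [
    [0,0,0.02],
    [0,0,0.04],
    [0,0,0.06],
    [0,0,0.07],
    [0,0,0.07],
    [0,0,0.07],
    [0,0,0.07],
    [0,0,0.07]
  ],
  "claw": [1,1,1,1,1,1,1,1]
}}

```text
t: 16.08
position: [0.5796, 0.1388, 0.1212]
tcp_rot: [0.002, 0.989, 0.151, 0.006]
contact_force: [-7.1, -2.3, 22.7]
finger_gap: 0.0124
```

Run:
```python
from ov import *
go((.5795,.141,.121,19.2))
snap('scene','a9.png');snap('top','b9.png')
C=[((.579,.144),.116,.034,(0,0,255)),((.579,.144),.11,.046,(0,255,0))]
ov('a9.png','o9.png',(285,95,70,70),8,C);ov('b9.png','o9t.png',(95,130,110,90),6,C,'top')
```

```text
p [0.5796 0.1388 0.1212] yaw 17.32 tilt 0.7 q [-0.32  0.49  0.05  1.8  -0.02  0.83  0.04] F [-7.1 -2.3 22.7] M [-0.06  1.7   0.14] gap 0.0124 t 16.0833
(0.5795, 0.141, 0.121, 19.2) xyz [0.06, -0.22, 0.02] dr [0.006, -0.011, -0.033]
```

View pics/o9.png

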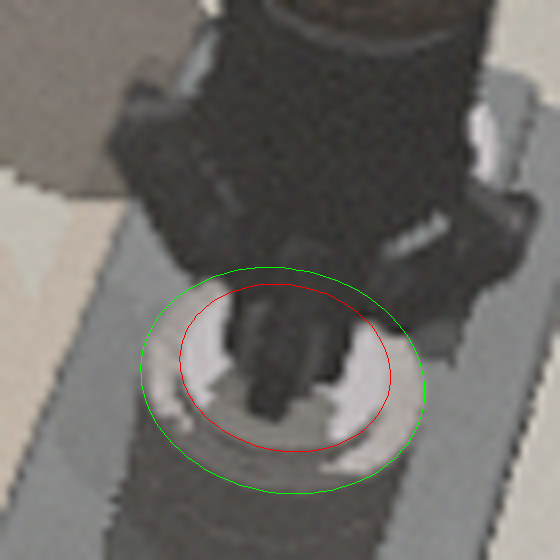

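View pics/o9t.png

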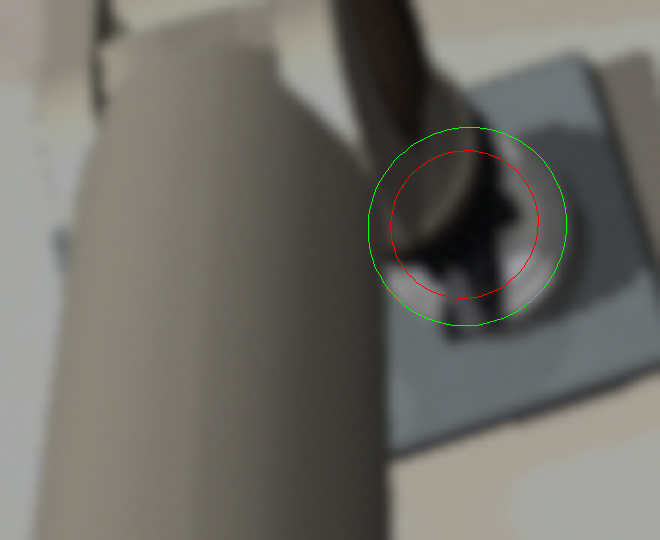

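{"api": "drive_tool", "payload": {
  "xyz": [
    [-0.05,0,0.3],
    [-0.1,0,0.3],
    [-0.15,0,0.3],
    [-0.15,0,0.3],
    [-0.15,0,0.3],
    [-0.15,0,0.3],
    [-0.15,0,0.3],
    [-0.15,0,0.3]
  ],
  "dr": [
    [0,0,0.01],
    [0.003,-0.005,0.02],
    [0.006,-0.01,0.03],
    [0.006,-0.01,0.03],
    [0.006,-0.01,0.03],
    [0.006,-0.01,0.03],
    [0.006,-0.01,0.03],
    [0.006,-0.01,0.03]
  ],
  "claw": [1,1,1,1,1,1,1,1]
}}

```text
t: 16.85
position: [0.5795, 0.1387, 0.1211]
tcp_rot: [-0.001, 0.991, 0.136, 0.002]
contact_force: [-3.6, -1.3, 19.0]
finger_gap: 0.0124
```

Run:
```python
from plan import *
go((.5795,.141,.121,19.2))
```

```text
p [0.5795 0.1387 0.1211] yaw 15.59 tilt 0.22 q [-0.32  0.5   0.05  1.8  -0.04  0.84  0.02] F [-3.6 -1.3 19. ] M [0.08 1.04 0.1 ] gap 0.0124 t 16.85
(0.5795, 0.141, 0.121, 19.2) xyz [0.06, -0.22, 0.01] dr [-0.001, -0.004, -0.063]
```

{"api": "drive_tool", "payload": {
  "xyz": [
    [-0.05,0,0.35],
    [-0.1,0,0.4],
    [-0.1,0,0.4],
    [-0.1,0,0.4],
    [-0.1,0,0.4],
    [-0.1,0,0.4],
    [-0.1,0,0.4],
    [-0.1,0,0.4]
  ],
  "dr": [
    [0,-0.003,0],
    [0,-0.003,0],
    [0,-0.003,0],
    [0,-0.003,0],
    [0,-0.003,0],
    [0,-0.003,0],
    [0,-0.003,0],
    [0,-0.003,0]
  ],
  "claw": [1,1,1,1,1,1,1,1]
}}

```text
t: 17.52
position: [0.5796, 0.1386, 0.1209]
tcp_rot: [-0.001, 0.991, 0.135, 0.002]
contact_force: [-7.1, -2.8, 27.1]
finger_gap: 0.0125
```

Run:
```python
from ov import *
a=snap('scene','a10.png');snap('top','b10.png')
go((.5795,.141,.121,19.2))
o=cv2.resize(a[80:290,150:370],None,fx=2.8,fy=2.8,interpolation=cv2.INTER_CUBIC);cv2.imwrite('pics/a10z.png',o)
```

```text
p [0.5796 0.1386 0.1209] yaw 15.56 tilt 0.21 q [-0.32  0.5   0.05  1.8  -0.04  0.84  0.02] F [-6.6 -2.6 27.3] M [-0.06  1.83  0.13] gap 0.0124 t 17.6167
(0.5795, 0.141, 0.121, 19.2) xyz [0.06, -0.23, -0.01] dr [-0.001, -0.003, -0.063]
```

View pics/a10z.png

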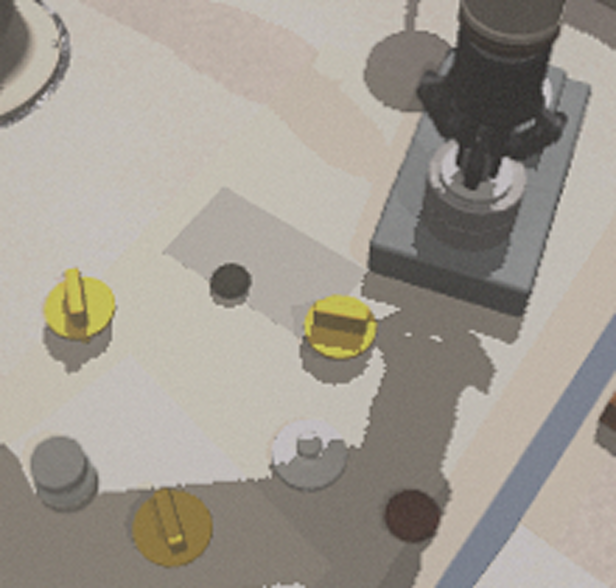

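View pics/b10.png

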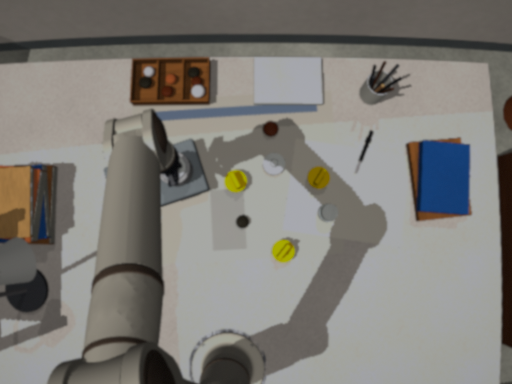

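```bash
python3 -c "
from workcell import order
print(order.sign_off())"
```

```text
the job is handed in; nothing more can be done
None
```

The polisher is ready and handed in at 17.6 s: the counter is at zero, and the cap is turned, fully home and still gripped.

- **Counter:** I turned the knob about 77° anticlockwise until the wrist torque rose to 1.45 N m, which is the zero stop. The pictures afterwards showed the bar along the polisher's x axis, with the pointer on the -x side.
- **Cap:** It went in through the slots, and the spring force matched the expected values on the way down. It stopped at the rim with the tool at 121 mm; I had predicted about 122 mm. I then turned it 93.6° clockwise. The lugs' end stop was not felt, so the quarter turn rests on the measured tool angle and the unchanged 12.4 mm finger opening.
- **Hold:** The arm is pressing with about 27 N at 80 N grip. The last scene picture shows the disc on the rim.
- **Disagreement:** While the cap turned, the tool drifted about 6 mm sideways, so my grip was a few millimetres off the cap's centre. About 7 N of sideways force remains.
- **Other things:** The bystanders look unmoved by eye in the last pictures. The arm partly hid the counter in those, so my last clear view of the knob is from just after I released it.

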